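# Hook the tape measure on the white pen tray and lock it

### The job

Hook the end of the yellow tape measure over the near wall of the low white pen tray, from inside, with the case standing on the counter in front of the tray. Draw the case straight back until about 5 cm more tape is out, then let go and press the red lock button on top of the case fully down, leaving the tape locked, still hooked and standing upright on the counter.

Things in the scene. Friction and masses are not known exactly. Their poses are not given: they have to be found in the camera images.
- case_center (a point): Centre, 31 mm above the underside, of the loose tape measure's case: yellow, dark round side discs, 90 long (x) x 44 wide (y) x 62 high (z) mm, 0.6 kg, standing on the counter. x = the way the tape comes out, y = across (grip the flat sides from above). Red lock button, 26x24 mm, on top: centre 20 mm towards +x, its top 39 mm above this point. Stood down and let go, the case's weight holds it against the spring.
- hook_tip (a point): Bottom of the steel hook at the tape's end, on the face towards the case: a plate 22 wide, 3 thick, hanging 14 mm below the straight rigid yellow tape (19 mm wide, ticks every 5 mm). With the tape in, this point is 77 mm ahead (+x) of the case's centre and 14 mm lower, i.e. 17 mm above the counter when the case stands; it goes ahead as tape comes out. Axes as the case.
- tray_edge (a point): Middle of the top of the tray's near wall (8 mm thick; this is half-way through), 28 mm above the counter. Low open tray, white walls, fixed, 60 deep x 160 wide mm, floor 5 thick. x = square to this wall, into the tray; y = along it. 25 mm behind the wall are free, then a pen lies along it. With the case standing, the tape passes 3 mm over the wall. A like tray is green.
- tape_blade (a joint): How far the tape is drawn out, in m: 0 = in (as at the start; 32 mm of tape show between case and hook), end stop at 0.075. A spring pulls it in with about 1 N at 0 and 1.6 N at 0.05. It is held wherever it is once locked.
- lock_button (a joint): How far the red lock button is pressed, in m: 0 = up (free), 0.005 = fully down (locked). It takes about 4 N straight down and stays down.
Not all that is in view belongs to the job. There is more than one size of the part that bears case_center; the job needs the larger.

How it is judged (in metres and radians):
On the way, in this order (a step that is already met when the one before it is completed fails the run):
1. the hook hangs behind the tray's near wall with the tape still in (z of hook_tip in the frame of tray_edge below -0.004 m and y of hook_tip in the frame of tray_edge between -0.06 and 0.06 m and x of hook_tip in the frame of tray_edge between 0.001 and 0.04 m and value of joint tape_blade below 0.015 m), for 0.2 s.
2. the tape is drawn out by 35 to 65 mm against the wall, not yet locked (z of hook_tip in the frame of tray_edge below -0.004 m and y of hook_tip in the frame of tray_edge between -0.06 and 0.06 m and x of hook_tip in the frame of tray_edge between 0.0005 and 0.014 m and value of joint tape_blade between 0.035 and 0.065 m and value of joint lock_button below 0.002 m), for 0.2 s.
3. the lock is pressed down while the tape is drawn out and hooked (z of hook_tip in the frame of tray_edge below -0.004 m and y of hook_tip in the frame of tray_edge between -0.06 and 0.06 m and x of hook_tip in the frame of tray_edge between 0.0005 and 0.014 m and value of joint tape_blade between 0.035 and 0.065 m and value of joint lock_button above 0.0035 m), for 0.2 s.
At the end, for the whole second after the job is handed in: Case upright (0.15 rad) and standing on the counter (5 mm); hook tip 4 mm or more below the wall's top, its face at most 14 mm inside the wall's middle line and within 60 mm of its centre along the wall; tape out 35 to 65 mm, at rest; lock button 3.5 mm down or more (all of step 3 and angle between case_center's own z axis and vertical below 0.15 rad and height (world z) of case_center between 0.026 and 0.036 m and velocity of joint tape_blade between -0.005 and 0.005 m/s); the robot touches nothing.
It also fails if it takes over 48 s, if anything falls off the work surface, if the arm or the gripper's body presses on something with over 40 N, if the wrist force passes 120 N, or if a joint passes its speed limit or range.

### The arm

A 7-joint arm with a two-finger parallel gripper is mounted at the origin on a cart in front of the work surface, level with it; the furniture and walls round the work are solid. World frame = base frame: x ahead of the robot, y to its left, z up, the work surface at z = 0. Lengths are in mm, angles in rad, forces in N, time in s.
With the tool pointing down it reaches from about 425 to 825 mm from the base axis. Payload 3.6 kg.
Tool frame: the origin (TCP) lies at the very end of the fingers, on their centre line; the grasp point (between the pads) lies grip_depth behind it (grip_depth is the distance from the TCP to the grasp point, in mm); z points along the fingers, y is the line along which they close (so a half turn about z gives the same grasp; the last joint's range is limited). The gripper opens to 85 mm and grips with 20 to 120 N. Pads are 22 mm wide; open, the fingers measure 114 mm over their backs; the gripper's body (76 mm by 85 mm) begins 54 mm behind the grasp point. The pads swing forward as they close: fully open they stand 13 mm farther back than shut.
Start: joints at [1.105, 0.615, -0.013, 1.423, 0.008, 1.103, -0.04], TCP at [276.162, -588.385, 231.297] pointing down, gripper open.
Joint ranges: [-3.12, 3.12], [-0.3, 2.06], [-1.34, 1.32], [0.26, 2.42], [-1.36, 4.5], [0.01, 1.98], [-2.84, 2.84]. Speed limits (rad/s): [2.79, 2.79, 3.14, 3.14, 3.14, 3.14, 3.14].

### API

Orientations are given as a unit quaternion [x, y, z, w].
In Python, from station import * gives the robot as it stands. The module is installed in compiled form; this text tells all that it offers.
- The arm moves only by the tool servo_tool, never from a script. Its argument "moves" is a list of rows, each a list of 3 entries, a list of its own where there are three numbers: the closure, from 0 (fully open) to 1 (shut), then the shift along the tool's x, y, z in cm, then the turn, a rotation vector about the tool's x, y, z in rad. A call has 1 to 12 rows; each row shifts and turns the commanded pose from where the row before left it, along the tool's axes as they then stand; what a row does not reach is not made up. A row lasts 1/12 s, in which the tool goes at most 41.7 mm and 7.16 degrees, less where a joint would pass 70% of its speed; a pose out of reach is approached as far as the arm can. A call is refused whole if a number of a shift passes 4.17 or a number of a turn 0.125, either way. A call with a gripper value outside its range is refused whole. The fingers move at their own pace and stop on an object; the grip force is fixed at half the most. Time passes only in rows, so rows that do not move let the fingers close. It gives the time, the measured TCP pose, the force, the opening and the grip force at its end, in the units of the state.
- get_obs(): the state, without advancing time (a new reading comes with each control period).
- snapshot(name): name is "side" or "top"; returns a dict with "image" (420x560x3 uint8, blue, green, red), "depth" (420x560 float32, mm along the optical axis (not along the pixel's ray), 0 where there is no reading), "intrinsics" (3x3 intrinsics, pixels), "dist" ([k1, k2, p1, p2, k3] as OpenCV has them; the pictures are not rectified), "R" (3x3) and "t" (3): a world point X has camera coordinates R X + t. Camera axes: x right, y down, z forward; pixel columns grow to the right and rows downward; lengths in mm; the calibration is good to about 2 mm. A picture is of the moment at which its call begins.
- sign_off(): hands the job in; it is judged then, once.
The state is a dict: "time_s": time; "joint_pos": joint angles; "qvel": joint speeds; "joint_torque": joint torques, N m; "eef_pos": TCP position; "tool_rot": TCP orientation; "wrist_force": force on the tool from outside, world axes, zero at the start; "moment": the same for the moment, N m; "width": finger opening in mm; "grasp_force": force on a finger pad.
Only numpy, scipy, OpenCV 4.12 (cv2) and the standard library are available. Lean on these libraries where they do the work, as an engineer would, in place of code of your own. Each camera call takes 0.05 s, during which the arm holds its last target. There are 200 camera calls.

## Working session

There is one attempt and no reset: what is moved stays moved. The work goes in short steps, Python scripts to look and compute and a tool call to move; the robot and the scene stay as the last step left them, time stands still between calls to the robot, and variables do not carry over. Pictures are saved under pics/ and viewed, at most 10 in all, crops included, and the job is handed in when it is done.

Besides the shell and the picture viewer there is one more tool, called after "Request:" as a command line: name --argument value ..., lists and objects as JSON in quotes. servo_tool: Moves the arm, as the interface text tells. Its arguments: {"type":"object","properties":{"moves":{"type":"array","items":{"type":"array"}}},"required":["moves"]}

```bash
mkdir -p pics; cat > h.py <<'E'
from station import *
import numpy as np, cv2, pickle
def snap(n,f):
    s=snapshot(n); cv2.imwrite(f'pics/{f}.png',s['image']); pickle.dump(s,open(f'{f}.pkl','wb')); return s
def load(f): return pickle.load(open(f'{f}.pkl','rb'))
def cloud(s):
    h,w=s['depth'].shape
    g=np.stack(np.meshgrid(np.arange(w),np.arange(h)),-1).reshape(-1,1,2).astype(np.float64)
    u=cv2.undistortPoints(g,s['intrinsics'],np.array(s['dist'])).reshape(h,w,2)
    c=np.dstack([u,np.ones((h,w))])*s['depth'][...,None]
    return (c-np.array(s['t']))@np.array(s['R'])
E
python3 - <<'E'
from h import *
o=get_obs(); print({k:np.round(v,3) for k,v in o.items()})
for n in('top','side'): snap(n,n+'0')
E
```

```text
{'time_s': np.float64(0.0), 'joint_pos': array([ 1.105,  0.616, -0.013,  1.425,  0.008,  1.103, -0.04 ]), 'qvel': array([-0.001,  0.001,  0.002,  0.001, -0.002, -0.   ,  0.   ]), 'joint_torque': array([-1.0000e-03, -4.6921e+01,  2.5900e-01, -1.7104e+01,  1.0000e-02,
        1.0000e-02, -0.0000e+00]), 'eef_pos': array([ 275.811, -587.728,  230.104]), 'tool_rot': array([ 0.976,  0.218, -0.   , -0.001]), 'wrist_force': array([ 0.088,  0.788, -0.259]), 'moment': array([-0.011,  0.041, -0.008]), 'grasp_force': np.float64(0.0), 'width': np.float64(85.439)}
```

View pics/top0.png

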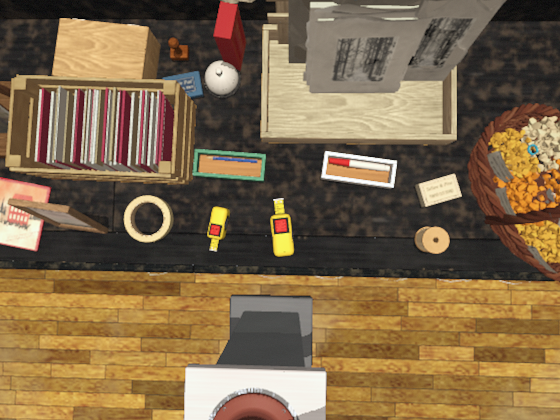

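View pics/side0.png

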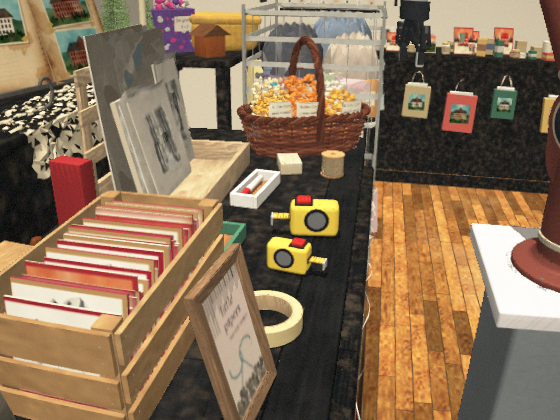

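The top view shows two yellow tapes, at (283,229) and a smaller one at (217,229), and two trays, green at (230,165) and white at (359,169). By the description I want the larger tape at (283,229) and the white tray at (359,169). Next I measure both tapes and the tray, and check the choice in one crop.

```bash
cat >> h.py <<'E'
def masks(s):
    hsv=cv2.cvtColor(s['image'],cv2.COLOR_BGR2HSV); H,S,V=cv2.split(hsv)
    return dict(yel=(H>20)&(H<34)&(S>150)&(V>90), red=((H<6)|(H>174))&(S>150)&(V>80), wht=(S<40)&(V>170))
def box(m,x0,y0,x1,y1):
    b=np.zeros_like(m); b[y0:y1,x0:x1]=1; return m&b
def rect(P):
    r=cv2.minAreaRect(P[:,:2].astype(np.float32)); return np.round(r[0],1),np.round(r[1],1),round(r[2],2)
E
python3 - <<'E'
from h import *
s=load('top0'); C=cloud(s); M=masks(s)
for nm,b in(('A',(265,190,300,262)),('B',(202,200,235,256))):
    y=box(M['yel']|M['red'],*b); P=C[y]; r=C[box(M['red'],*b)]
    top=P[P[:,2]>np.percentile(P[:,2],60)-6]
    print(nm,len(P),'z',np.percentile(P[:,2],[2,20,50,80,98]).round(1),'rect',rect(P[P[:,2]>0]),'hi',rect(P[P[:,2]>45]) if (P[:,2]>45).sum()>5 else '', 'red',r.mean(0).round(1),rect(r))
    Q=P[P[:,2]<40]; print(' low',rect(Q),Q.min(0).round(1),Q.max(0).round(1))
w=C[box(M['wht'],315,145,402,195)]; print('white',np.percentile(w[:,2],[5,50,95]).round(1))
w=w[abs(w[:,2]-28)<6]; print(rect(w),cv2.boxPoints(cv2.minAreaRect(w[:,:2].astype(np.float32))).round(1))
c=np.vstack([C[240:246,320:400].reshape(-1,3)]);print('counter z',c.mean(0))
im=s['image'][140:265,190:410]; cv2.imwrite('pics/crop0.png',cv2.resize(im,None,fx=3.6,fy=3.6,interpolation=cv2.INTER_CUBIC))
E
```

```text
A 906 z [-0.4 55.3 61.9 65.  73.2] rect (array([469.7, -51.6]), array([126.7,  47.5]), 7.49) hi (array([456.7, -55.3]), array([89.5, 43.4]), 7.12) red [475.7 -52.1  75.7] (array([475.4, -54.4]), array([27.5, 28.5]), 1.37)
 low (array([468.4, -46.1]), array([127.7,  44.4]), 11.81) [405.9 -80.2  -2.1] [534.  -26.2  39.6]
B 587 z [ 0.4 30.1 48.3 51.1 57.7] rect (array([468.8,  93.7]), array([44.8, 94.1]), 79.81) hi (array([480. ,  86.7]), array([33.1, 68.3]), 81.73) red [463.5  90.2  55. ] (array([462.7,  90.8]), array([21.6, 21.3]), 1.14)
 low (array([468.2,  96. ]), array([48.9, 94.5]), 79.6) [420.4  65.1 -26.2] [514.8 123.4  40. ]
white [16.7 28.  31.5]
(array([ 605. , -222.3]), array([159.6,  60. ]), 83.0) [[ 565.4 -297.8]
 [ 625.  -305.1]
 [ 644.5 -146.7]
 [ 584.9 -139.4]]
counter z [ 440.86358694 -229.8908615     4.47688465]
```

View pics/crop0.png

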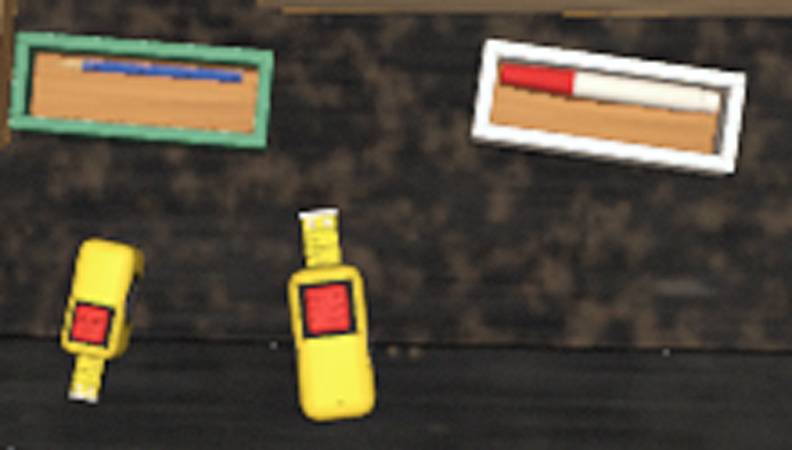

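The crop confirms it: the large tape (89×43 mm) has its hook pointing away from the robot, and the white tray has its pen along the far wall. The smaller tape and the green tray are decoys. Next I work out the first move.

```bash
cat >> h.py <<'E'
from scipy.spatial.transform import Rotation as R
CASE=np.array([456.7,-55.3]); CY=np.radians(7.1)
EDGE=np.array([579.1,-219.1]); EY=np.radians(-7.0)
def u(a): return np.array([np.cos(a),np.sin(a)])
def go(x,y,z,yaw,n=True):
    "turn (about tool z) first, then shift in tool axes (cm) after the turn"
    o=get_obs(); Q=R.from_quat(o['tool_rot']); X=Q.as_matrix()[:,0]; t=np.arctan2(X[1],X[0])
    d=np.array([x,y,z])-o['eef_pos']; a=u(yaw)
    print('t',round(float(o['time_s']),2),'pos',o['eef_pos'].round(1),'yaw',round(np.degrees(t),2),'turn_z',round(-(yaw-t),3),
     'shift cm',np.round([d[:2]@a/10,(d[0]*a[1]-d[1]*a[0])/10,-d[2]/10],2),'Z',Q.as_matrix()[:,2].round(3),'F',o['wrist_force'].round(1),'w',round(float(o['width']),1))
E
python3 - <<'E'
from h import *
import station
print([n for n in dir(station) if not n.startswith('_')]); print(globals().get('grip_depth'))
go(*CASE,150,CY)
E
```

```text
['MotionError', 'get_obs', 'grip_depth', 'sign_off', 'snapshot']
18.700000000000003
t 0.1 pos [ 275.9 -587.8  230.2] yaw 25.15 turn_z 0.315 shift cm [ 24.53 -50.61   8.02] Z [-0.001  0.002 -1.   ] F [-0.6  0.1 -0.7] w 85.5
```

Request:
servo_tool --moves '[[0, [0, 0, 0], [0, 0, 0.105]], [0, [0, 0, 0], [0, 0, 0.105]], [0, [0, 0, 0], [0, 0, 0.105]], [0, [1.5, -3, 0], [0, 0, 0]], [0, [1.5, -3, 0], [0, 0, 0]], [0, [1.5, -3, 0], [0, 0, 0]], [0, [1.5, -3, 0], [0, 0, 0]], [0, [1.5, -3, 0], [0, 0, 0]], [0, [1.5, -3, 0], [0, 0, 0]], [0, [1.5, -3, 0], [0, 0, 0]], [0, [1.5, -3, 0], [0, 0, 0]], [0, [0, 0, 0], [0, 0, 0]]]'

```text
time_s: 1.1
eef_pos: [368.8, -327.2, 230.9]
tool_rot: [0.998, 0.068, 0.001, -0.003]
wrist_force: [0.3, 1.1, 1.0]
width: 85.1
grasp_force: 0.0
```

Request:
servo_tool --moves '[[0, [1.5, -3, 0], [0, 0, 0]], [0, [1.5, -3, 0], [0, 0, 0]], [0, [1.5, -3, 0], [0, 0, 0]], [0, [1.5, -3, 0], [0, 0, 0]], [0, [1.5, -3, 0], [0, 0, 0]], [0, [1.5, -3, 0], [0, 0, 0]], [0, [1.5, -3, 0], [0, 0, 0]], [0, [1.5, -3, 0], [0, 0, 0]], [0, [0, 0, 1], [0, 0, 0]], [0, [0, 0, 1], [0, 0, 0]], [0, [0, 0, 0], [0, 0, 0]], [0, [0, 0, 0], [0, 0, 0]]]'

```text
time_s: 2.1
eef_pos: [454.5, -82.6, 210.9]
tool_rot: [0.998, 0.062, -0.001, -0.0]
wrist_force: [0.5, 0.2, 0.5]
width: 86.0
grasp_force: 0.0
```

```bash
python3 - <<'E'
from h import *
go(*CASE,14,CY)
E
```

```text
t 2.1 pos [454.5 -82.6 210.9] yaw 7.08 turn_z -0.0 shift cm [ 0.56 -2.68 19.69] Z [-0.002  0.    -1.   ] F [0.5 0.2 0.5] w 86.0
```

Request:
servo_tool --moves '[[0, [0.3, -1.35, 1], [0, 0, 0]], [0, [0.25, -1.35, 1], [0, 0, 0]], [0, [0, 0, 3], [0, 0, 0]], [0, [0, 0, 3], [0, 0, 0]], [0, [0, 0, 0], [0, 0, 0]], [0, [0, 0, 3], [0, 0, 0]], [0, [0, 0, 3], [0, 0, 0]], [0, [0, 0, 2], [0, 0, 0]], [0, [0, 0, 2], [0, 0, 0]], [0, [0, 0, 1.7], [0, 0, 0]], [0, [0, 0, 0], [0, 0, 0]], [0, [0, 0, 0], [0, 0, 0]]]'

```text
time_s: 3.1
eef_pos: [457.9, -55.6, 15.0]
tool_rot: [0.998, 0.061, 0.0, 0.0]
wrist_force: [0.1, 0.1, 0.7]
width: 85.2
grasp_force: 0.0
```

Request:
servo_tool --moves '[[1, [0, 0, 0], [0, 0, 0]], [1, [0, 0, 0], [0, 0, 0]], [1, [0, 0, 0], [0, 0, 0]], [1, [0, 0, 0], [0, 0, 0]], [1, [0, 0, 0], [0, 0, 0]], [1, [0, 0, 0], [0, 0, 0]], [1, [0, 0, 0], [0, 0, 0]], [1, [0, 0, 0], [0, 0, 0]], [1, [0, 0, 0], [0, 0, 0]], [1, [0, 0, 0], [0, 0, 0]]]'

```text
time_s: 3.93
eef_pos: [458.0, -55.1, 15.6]
tool_rot: [0.998, 0.062, 0.001, 0.0]
wrist_force: [-0.4, -0.2, 7.0]
width: 43.1
grasp_force: 62.8
```

```bash
python3 - <<'E'
from h import *
go(*(EDGE-65*u(EY)),64,EY)
s=snap('top','top1'); C=cloud(s); M=masks(s)
for z in('yel','red'):
    P=C[box(M[z],265,185,305,262)]; print(z,len(P), rect(P) if len(P)>5 else '')
E
```

```text
t 3.93 pos [458.  -55.1  15.6] yaw 7.1 turn_z 0.246 shift cm [ 7.52 14.8  -4.84] Z [ 0.002 -0.    -1.   ] F [-0.4 -0.2  7. ] w 43.1
yel 96 (array([513.3, -46.3]), array([38.7, 23.2]), 7.98)
red 0
```

Request:
servo_tool --moves '[[1, [0, 0, -1], [0, 0, 0]], [1, [0, 0, -2], [0, 0, 0]], [1, [0, 0, -2], [0, 0, 0]], [1, [0, 0, 0], [0, 0, 0.082]], [1, [0, 0, 0], [0, 0, 0.082]], [1, [0, 0, 0], [0, 0, 0.082]], [1, [1, 2, 0], [0, 0, 0]], [1, [1, 2, 0], [0, 0, 0]], [1, [1, 2, 0], [0, 0, 0]], [1, [1, 2, 0], [0, 0, 0]], [1, [0, 0, 0], [0, 0, 0]], [1, [0, 0, 0], [0, 0, 0]]]'

```text
time_s: 4.98
eef_pos: [486.2, -141.0, 64.2]
tool_rot: [0.998, -0.063, -0.001, 0.0]
wrist_force: [-1.0, 1.6, -5.8]
width: 43.3
grasp_force: 63.3
```

Request:
servo_tool --moves '[[1, [1, 2, 0], [0, 0, 0]], [1, [1, 2, 0], [0, 0, 0]], [1, [1, 2, 0], [0, 0, 0]], [1, [0.7, 0.8, 0], [0, 0, 0]], [1, [0, 0, 0], [0, 0, 0]], [1, [0, 0, 0], [0, 0, 0]], [1, [0, 0, 0], [0, 0, 0]]]'

```text
time_s: 5.57
eef_pos: [514.2, -208.6, 63.8]
tool_rot: [0.998, -0.06, -0.002, -0.001]
wrist_force: [-0.4, 0.1, -6.6]
width: 43.2
grasp_force: 63.4
```

```bash
python3 - <<'E'
from h import *
go(*(EDGE-63*u(EY)),15,EY)
s=snap('top','top2'); snap('side','side2'); C=cloud(s); M=masks(s)
P=C[box(M['yel'],320,145,400,215)]; print(len(P),P.mean(0), rect(P)); E=(P[:,:2]-EDGE); print('tray x,y of yellow',(E@u(EY)).max().round(1),(E@u(EY+np.pi/2)).mean().round(1))
a=s['image'][140:240,300:420]; b=load('side2')['image'][150:270,220:364]
cv2.imwrite('pics/c2.png',np.hstack([cv2.resize(a,(400,333)),cv2.resize(b,(400,333))]))
E
```

```text
t 5.57 pos [ 514.2 -208.6   63.8] yaw -6.87 turn_z 0.002 shift cm [0.27 0.25 4.88] Z [-0.003  0.003 -1.   ] F [-0.4  0.1 -6.6] w 43.2
120 [ 559.95023528 -199.73961884   99.10307854] (array([ 554.8, -190.4]), array([ 36.1, 103. ]), 68.7)
tray x,y of yellow 19.3 16.9
```

View pics/c2.png

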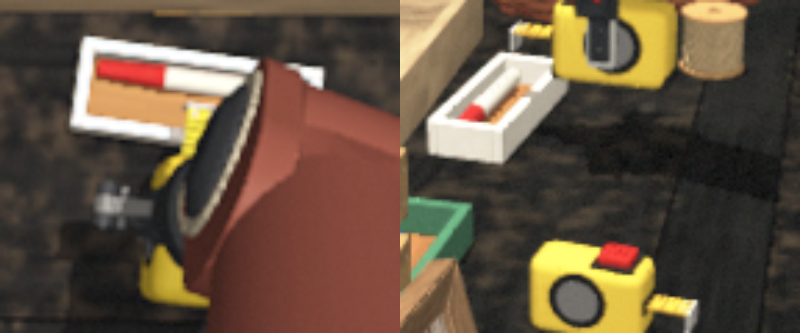

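The left half shows the hook at about top pixel (359,171), over the free strip between the near wall and the pen. The right half shows the case hanging level. I'll measure the hook end before lowering.

```bash
python3 - <<'E'
from h import *
s=load('top2'); C=cloud(s)
for r in range(168,186,1):
    print(r,[(c,*np.round([(C[r,c,:2]-EDGE)@u(EY),(C[r,c,:2]-EDGE)@u(EY+np.pi/2),C[r,c,2]],0).astype(int),*s['image'][r,c]) for c in (357,360)])
E
```

```text
168 [(357, np.int64(31), np.int64(1), np.int64(6), np.uint8(54), np.uint8(91), np.uint8(136)), (360, np.int64(31), np.int64(-5), np.int64(8), np.uint8(82), np.uint8(108), np.uint8(141))]
169 [(357, np.int64(28), np.int64(1), np.int64(5), np.uint8(90), np.uint8(152), np.uint8(215)), (360, np.int64(29), np.int64(-6), np.int64(7), np.uint8(88), np.uint8(151), np.uint8(211))]
170 [(357, np.int64(13), np.int64(12), np.int64(84), np.uint8(174), np.uint8(201), np.uint8(235)), (360, np.int64(27), np.int64(-6), np.int64(6), np.uint8(103), np.uint8(166), np.uint8(227))]
171 [(357, np.int64(11), np.int64(12), np.int64(84), np.uint8(224), np.uint8(231), np.uint8(240)), (360, np.int64(12), np.int64(6), np.int64(84), np.uint8(227), np.uint8(229), np.uint8(241))]
172 [(357, np.int64(9), np.int64(12), np.int64(82), np.uint8(180), np.uint8(244), np.uint8(255)), (360, np.int64(10), np.int64(5), np.int64(81), np.uint8(198), np.uint8(228), np.uint8(236))]
173 [(357, np.int64(7), np.int64(12), np.int64(83), np.uint8(147), np.uint8(248), np.uint8(255)), (360, np.int64(8), np.int64(5), np.int64(81), np.uin
[... 1622 characters left out ...]
9), np.uint8(238), np.uint8(254)), (360, np.int64(-50), np.int64(50), np.int64(367), np.uint8(29), np.uint8(19), np.uint8(18))]
183 [(357, np.int64(-14), np.int64(9), np.int64(82), np.uint8(69), np.uint8(200), np.uint8(219)), (360, np.int64(-52), np.int64(50), np.int64(370), np.uint8(29), np.uint8(22), np.uint8(22))]
184 [(357, np.int64(-16), np.int64(9), np.int64(83), np.uint8(73), np.uint8(210), np.uint8(228)), (360, np.int64(-54), np.int64(51), np.int64(374), np.uint8(28), np.uint8(24), np.uint8(23))]
185 [(357, np.int64(-18), np.int64(8), np.int64(83), np.uint8(69), np.uint8(217), np.uint8(234)), (360, np.int64(-56), np.int64(51), np.int64(377), np.uint8(29), np.uint8(27), np.uint8(27))]
```

The hook face is about 10 mm past the wall's middle line, as computed. I move 4 mm forward and lower.

Request:
servo_tool --moves '[[1, [0.4, 0.3, 0], [0, 0, 0]], [1, [0, 0, 1], [0, 0, 0]], [1, [0, 0, 1], [0, 0, 0]], [1, [0, 0, 1], [0, 0, 0]], [1, [0, 0, 1], [0, 0, 0]], [1, [0, 0, 0.5], [0, 0, 0]], [1, [0, 0, 0.2], [0, 0, 0]], [1, [0, 0, 0], [0, 0, 0]], [1, [0, 0, 0], [0, 0, 0]], [1, [0, 0, 0], [0, 0, 0]], [1, [0, 0, 0], [0, 0, 0]], [1, [0, 0, 0], [0, 0, 0]]]'

```text
time_s: 6.67
eef_pos: [519.5, -214.8, 17.7]
tool_rot: [0.998, -0.061, 0.0, 0.0]
wrist_force: [-0.3, 0.1, -5.9]
width: 43.4
grasp_force: 63.6
```

```bash
python3 - <<'E'
from h import *
go(*(EDGE-122*u(EY)),15,EY)
s=snap('top','top3'); snap('side','side3'); C=cloud(s)
E=(C[...,:2]-EDGE); H=(C[...,2]>26)&(C[...,2]<45)&masks(s)['yel']; H=box(H,340,160,375,200); print('yel tray x',np.percentile((E@u(EY))[H],[1,50,99]).round(1),np.median((E@u(EY+np.pi/2))[H]),C[...,2][H].mean())
a=s['image'][140:240,300:420]; b=load('side3')['image'][150:270,220:364]
cv2.imwrite('pics/c3.png',np.hstack([cv2.resize(a,(400,333)),cv2.resize(b,(400,333))]))
E
```

```text
t 6.67 pos [ 519.5 -214.8   17.7] yaw -7.0 turn_z -0.0 shift cm [-6.23 -0.3   0.27] Z [ 0.001 -0.    -1.   ] F [-0.3  0.1 -5.9] w 43.4
yel tray x [-33.2  -0.8  13. ] 3.9063892304252237 36.742459857083055
```

View pics/c3.png

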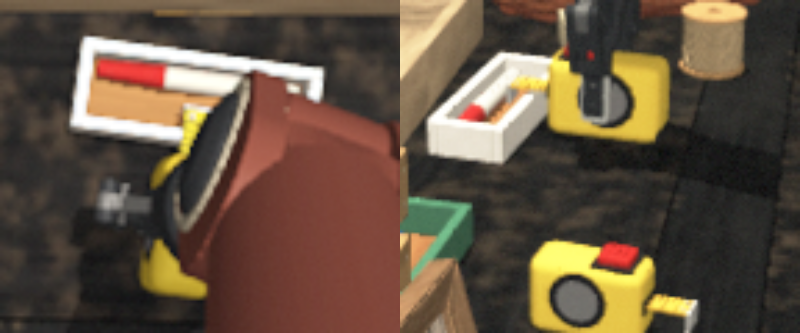

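The hook is inside the tray and the case is still 2–3 mm above the counter. I lower gently until the weight comes off.

Request:
servo_tool --moves '[[1, [0, 0, 0.1], [0, 0, 0]], [1, [0, 0, 0.1], [0, 0, 0]], [1, [0, 0, 0], [0, 0, 0]], [1, [0, 0, 0], [0, 0, 0]], [1, [0, 0, 0], [0, 0, 0]], [1, [0, 0, 0], [0, 0, 0]]]'

```text
time_s: 7.27
eef_pos: [519.3, -214.8, 15.7]
tool_rot: [0.998, -0.061, 0.0, 0.0]
wrist_force: [-1.1, 0.7, 0.3]
width: 43.2
grasp_force: 64.0
```

The weight is off, so the case is standing. Now I draw it back 6 cm: about 1 cm until the hook meets the wall, plus 5 cm of tape.

Request:
servo_tool --moves '[[1, [-0.5, 0, 0], [0, 0, 0]], [1, [-0.5, 0, 0], [0, 0, 0]], [1, [-0.5, 0, 0], [0, 0, 0]], [1, [-0.5, 0, 0], [0, 0, 0]], [1, [-0.5, 0, 0], [0, 0, 0]], [1, [-0.5, 0, 0], [0, 0, 0]], [1, [-0.5, 0, 0], [0, 0, 0]], [1, [-0.5, 0, 0], [0, 0, 0]], [1, [-0.5, 0, 0], [0, 0, 0]], [1, [-0.5, 0, 0], [0, 0, 0]], [1, [-0.5, 0, 0], [0, 0, 0]], [1, [-0.5, 0, 0], [0, 0, 0]]]'

```text
time_s: 8.27
eef_pos: [460.2, -207.7, 15.7]
tool_rot: [0.998, -0.061, 0.001, 0.0]
wrist_force: [4.7, 0.2, -0.7]
width: 43.3
grasp_force: 64.0
```

Request:
servo_tool --moves '[[1, [0, 0, 0], [0, 0, 0]], [1, [0, 0, 0], [0, 0, 0]], [1, [0, 0, 0], [0, 0, 0]], [1, [0, 0, 0], [0, 0, 0]], [1, [0, 0, 0], [0, 0, 0]]]'

```text
time_s: 8.68
eef_pos: [458.8, -207.5, 15.7]
tool_rot: [0.998, -0.061, -0.001, 0.0]
wrist_force: [0.3, -0.4, 6.3]
width: 43.3
grasp_force: 64.6
```

```bash
cat > m.py <<'E'
from h import *
import sys
n=sys.argv[1]; s=snap('top','top'+n); snap('side','side'+n); C=cloud(s)
go(*(EDGE-103*u(EY)),64,EY)
E=(C[...,:2]-EDGE); y=masks(s)['yel']; z=C[...,2]; X=E@u(EY); Y=E@u(EY+np.pi/2)
T=y&(z>24)&(z<45)&(abs(Y)<16)&(X>-75)&(X<40)
if T.any(): print('tape x',np.percentile(X[T],[1,99]).round(1),'y',np.median(Y[T]).round(1),'z',np.median(z[T]).round(1))
K=y&(z>52)&(z<70)&(abs(Y)<45)&(X<-40)&(X>-190)
if K.sum()>20: print('case top x',np.percentile(X[K],[1,99]).round(1),'y',np.percentile(Y[K],[1,99]).round(1),'z',np.median(z[K]).round(1), rect(C[K]))
r=masks(s)['red']&(z>55)&(z<90)&(abs(Y)<40)&(X<-60)&(X>-150)
if r.sum()>10: print('red x,y,z',X[r].mean().round(1),Y[r].mean().round(1),np.median(z[r]).round(1),'world',C[r].mean(0).round(1),rect(C[r]))
a=s['image'][150:250,290:410]; b=load('side'+n)['image'][150:270,220:364]
cv2.imwrite(f'pics/c{n}.png',np.hstack([cv2.resize(a,(400,333)),cv2.resize(b,(400,333))]))
E
python3 m.py 4
```

```text
t 8.78 pos [ 458.8 -207.5   15.6] yaw -7.02 turn_z -0.0 shift cm [ 1.78 -0.32 -4.84] Z [-0.001  0.    -1.   ] F [0.4 0.4 6.3] w 43.6
tape x [-73.4  -0.1] y -2.0 z 34.9
case top x [-165.5  -77.4] y [ 2.1 19.1] z 59.7 (array([ 460.3, -192.7]), array([19., 89.]), 79.74)
```

View pics/c4.png

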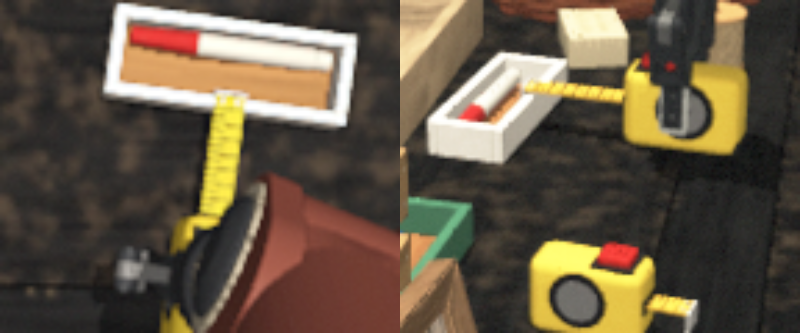

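The tape is hooked at the near wall (top crop pixel (230,95)) and about 50 mm is drawn. Now I release and rise.

Request:
servo_tool --moves '[[0.7, [0, 0, 0], [0, 0, 0]], [0.5, [0, 0, 0], [0, 0, 0]], [0.3, [0, 0, 0], [0, 0, 0]], [0, [0, 0, 0], [0, 0, 0]], [0, [0, 0, 0], [0, 0, 0]], [0, [0, 0, 0], [0, 0, 0]], [0, [0, 0, 0], [0, 0, 0]], [0, [0, 0, 0], [0, 0, 0]], [0, [0, 0, 0], [0, 0, 0]], [0, [0, 0, -1], [0, 0, 0]], [0, [0, 0, -2], [0, 0, 0]], [0, [0, 0, -2], [0, 0, 0]]]'

```text
time_s: 9.78
eef_pos: [459.0, -207.1, 65.9]
tool_rot: [0.998, -0.061, -0.001, -0.0]
wrist_force: [0.6, -0.3, -0.2]
width: 85.4
grasp_force: 0.0
```

Request:
servo_tool --moves '[[0, [0, 0, -3], [0, 0, 0]], [0, [0, 0, -3], [0, 0, 0]], [1, [0, 0, 0], [0, 0, 0]], [1, [0, 0, 0], [0, 0, 0]], [1, [0, 0, 0], [0, 0, 0]], [1, [0, 0, 0], [0, 0, 0]], [1, [0, 0, 0], [0, 0, 0]], [1, [0, 0, 0], [0, 0, 0]], [1, [0, 0, 0], [0, 0, 0]], [1, [0, 0, 0], [0, 0, 0]]]'

```text
time_s: 10.62
eef_pos: [459.4, -207.3, 124.8]
tool_rot: [0.998, -0.061, -0.001, -0.0]
wrist_force: [0.8, -0.1, 1.0]
width: -0.3
grasp_force: 0.0
```

```bash
python3 m.py 5; python3 - <<'E'
from h import *
s=load('side5'); C=cloud(s); r=C[box(masks(s)['red'],430-0 if 0 else 370,150,480,230)] if 0 else C[masks(s)['red']]
E=r[:,:2]-EDGE; k=(abs(E@u(EY)+107)<40)&(abs(E@u(EY+np.pi/2))<40)&(r[:,2]>50)&(r[:,2]<90); print('side red',k.sum(),r[k].mean(0).round(1),(r[k][:,2]).max().round(1))
E
```

```text
t 10.72 pos [ 459.5 -207.3  125.1] yaw -7.0 turn_z -0.0 shift cm [ 1.71 -0.29  6.11] Z [-0.001  0.    -1.   ] F [0.6 0.9 0.3] w 0.1
tape x [-74.3  -0.1] y -2.2 z 34.7
case top x [-165.8  -77.6] y [-18.3  19.1] z 61.5 (array([ 458.3, -202.6]), array([39.1, 89.6]), 86.57)
red x,y,z -95.0 5.0 70.2 world [ 485.4 -202.6   69.7] (array([ 484.8, -203.9]), array([10.6, 12.8]), 0.88)
side red 93 [ 475.2 -202.8   68.9] 73.0
```

View pics/c5.png

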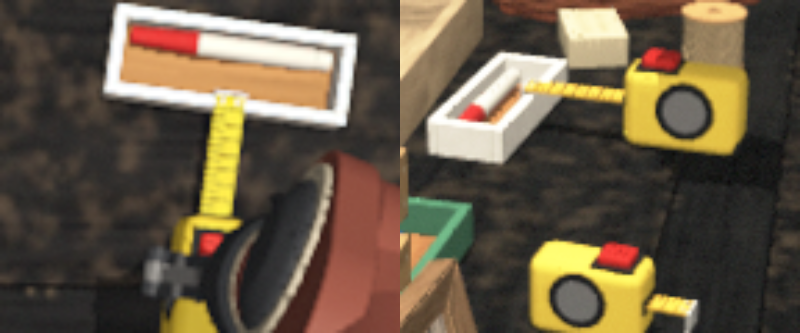

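The case stands on its own, still hooked, with the button up. I move 18 mm ahead over the button and come down close.

Request:
servo_tool --moves '[[1, [0.9, 0, 0], [0, 0, 0]], [1, [0.9, 0, 0], [0, 0, 0]], [1, [0, 0, 2], [0, 0, 0]], [1, [0, 0, 2], [0, 0, 0]], [1, [0, 0, 1], [0, 0, 0]], [1, [0, 0, 0], [0, 0, 0]], [1, [0, 0, 0], [0, 0, 0]], [1, [0, 0, 0], [0, 0, 0]]]'

```text
time_s: 11.38
eef_pos: [478.4, -209.8, 76.0]
tool_rot: [0.998, -0.061, 0.001, 0.0]
wrist_force: [0.6, 0.8, -0.3]
width: 0.7
grasp_force: 0.0
```

Request:
servo_tool --moves '[[1, [0, 0, 0.2], [0, 0, 0]], [1, [0, 0, 0.2], [0, 0, 0]], [1, [0, 0, 0.2], [0, 0, 0]], [1, [0, 0, 0.2], [0, 0, 0]], [1, [0, 0, 0.1], [0, 0, 0]], [1, [0, 0, 0], [0, 0, 0]], [1, [0, 0, 0], [0, 0, 0]], [1, [0, 0, 0], [0, 0, 0]]]'

```text
time_s: 12.05
eef_pos: [477.9, -209.7, 66.5]
tool_rot: [0.998, -0.061, 0.0, 0.0]
wrist_force: [0.6, -0.1, 1.9]
width: 0.1
grasp_force: 0.7
```

Request:
servo_tool --moves '[[1, [0, 0, 0.1], [0, 0, 0]], [1, [0, 0, 0.1], [0, 0, 0]], [1, [0, 0, 0.1], [0, 0, 0]], [1, [0, 0, 0], [0, 0, 0]], [1, [0, 0, 0], [0, 0, 0]], [1, [0, 0, 0], [0, 0, 0]]]'

```text
time_s: 12.55
eef_pos: [478.1, -209.8, 64.9]
tool_rot: [0.998, -0.061, 0.001, 0.0]
wrist_force: [-1.1, 1.1, 13.1]
width: -0.1
grasp_force: 6.4
```

The force is 13 N at 65 mm height, so the button is on its stop. I lift off and check.

Request:
servo_tool --moves '[[1, [0, 0, 0], [0, 0, 0]], [1, [0, 0, 0], [0, 0, 0]], [1, [0, 0, -0.5], [0, 0, 0]], [1, [0, 0, -2], [0, 0, 0]], [1, [0, 0, -3], [0, 0, 0]], [1, [0, 0, -3], [0, 0, 0]], [1, [-1, 0, -3], [0, 0, 0]], [1, [0, 3, 0], [0, 0, 0]], [1, [0, 3, 0], [0, 0, 0]], [1, [0, 3, 0], [0, 0, 0]], [1, [0, 3, 0], [0, 0, 0]], [1, [0, 0, 0], [0, 0, 0]]]'

```text
time_s: 13.55
eef_pos: [449.4, -335.3, 177.9]
tool_rot: [0.998, -0.066, -0.001, 0.003]
wrist_force: [-0.3, -1.3, 0.6]
width: 0.0
grasp_force: 0.0
```

Request:
servo_tool --moves '[[1, [0, 0, 0], [0, 0, 0]], [1, [0, 0, 0], [0, 0, 0]], [1, [0, 0, 0], [0, 0, 0]]]'

```text
time_s: 13.8
eef_pos: [453.1, -325.5, 177.9]
tool_rot: [0.998, -0.06, -0.0, -0.001]
wrist_force: [-0.2, 0.3, 0.5]
width: -0.2
grasp_force: 0.0
```

```bash
python3 m.py 6
```

```text
t 13.9 pos [ 453.4 -325.7  178.1] yaw -6.85 turn_z 0.003 shift cm [  0.88 -12.11  11.41] Z [-0.     0.001 -1.   ] F [0.2 0.7 0.1] w 0.1
tape x [-74.   -0.1] y -2.3 z 35.0
case top x [-165.3  -77.9] y [-23.9  19. ] z 61.7 (array([ 458. , -206.9]), array([44. , 89.6]), 83.29)
red x,y,z -102.8 -1.7 65.6 world [ 476.9 -208.2   65.7] (array([ 476.8, -208.4]), array([24.2, 26.6]), 82.06)
```

View pics/c6.png

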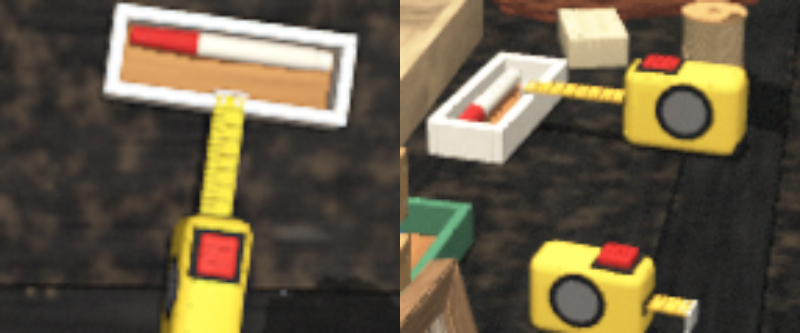

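The button top is now at 65.6 mm (it was 70), so it is fully down. The tape is still hooked, with about 50 mm drawn, the case is upright, and the robot is clear.

```bash
python3 -c "from station import *; print(sign_off())"
```

```text
the job is handed in; nothing more can be done
None
```

I handed the job in at about 14 s: the larger tape is hooked inside the white tray's near wall with about 50 mm drawn out, the lock button is fully down, the case stands upright, and the arm is clear. The sign-off did not return a verdict.

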